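# Turn over the face-down cassette and load it

### The arm

A 6-joint arm with a two-finger parallel gripper is mounted at the origin on a cart in front of the work surface, level with it; the furniture and walls round the work are solid. World frame = base frame: x ahead of the robot, y to its left, z up, the work surface at z = 0. Lengths are in m, angles in rad, forces in N, time in s.
With the tool pointing down it reaches from about 0.35 to 0.975 m from the base axis. Payload 4.9 kg.
Tool frame: the origin (TCP) lies at the very end of the fingers, on their centre line; the grasp point (between the pads) lies 19 mm behind it; z points along the fingers, y is the line along which they close (so a half turn about z gives the same grasp; the last joint's range is limited). The gripper opens to 85 mm and grips with 20 to 120 N. Pads are 22 mm wide; open, the fingers measure 114 mm over their backs; the gripper's body (76 mm by 85 mm) begins 54 mm behind the grasp point. The pads swing forward as they close: fully open they stand 13 mm farther back than shut.
Start: joints at [1.069, 0.053, 1.613, -0, 1.476, -0.119], TCP at [0.233, 0.58, 0.231] pointing down, gripper open.
Joint ranges: [-3.01, 3.01], [-1.01, 2.22], [0.06, 2.58], [-1.02, 4.17], [0.09, 2.62], [-3.14, 3.14]. Speed limits (rad/s): [2.57, 2.57, 3.14, 3.14, 3.14, 3.14].

### API

Orientations are given as a rotation vector (axis times angle).
In Python, from station import ctrl gives the robot as it stands.
- The arm moves only by the shell command python3 -m crank 'ROWS' [OPENING] [FORCE]. ROWS is text: rows parted by semicolons, each of 4 numbers parted by spaces: the shift along the world's x, y, z in units of 0.5 m (1.0 is 0.5 m), then the turn about the world's z in units of 90 degrees (1.0 is 90 degrees). In form: x y z turn; .... A call has exactly 5 rows; each row shifts and turns the commanded pose from where the row before left it; what a row does not reach is not made up. A row lasts 1/12 s, in which the tool goes at most 41.7 mm and 7.16 degrees, less where a joint would pass 70% of its speed; a pose out of reach is approached as far as the arm can. A call with a number of a shift or a turn outside -1 to 1 is refused whole. A call with a gripper value outside its range is refused whole. OPENING is the opening in per cent of the stroke, from 0 (shut) to 100 (fully open), set as the call begins (- or left out, the last holds). The fingers move at their own pace and stop on an object; FORCE is the grip in N (left out, the last holds). Time passes only in rows, so rows that do not move let the fingers close, or fill a call up. It gives the time, the measured TCP pose, the force, the opening and the grip force at its end, in the units of the state.
- ctrl.get_obs(): the state, without advancing time (a new reading comes with each control period).
- ctrl.get_image(name): name is "side" or "top"; returns (picture, depth): 384x512x3 uint8, red, green, blue; 384x512 float32, m along the optical axis (not along the pixel's ray), 0 where there is no reading.
- ctrl.get_calibration(name): a dict with "fx", "fy", "cx", "cy" (pixels), "extrinsics" (4x4, takes a point from world to camera coordinates). Camera axes: x right, y down, z forward; pixel columns grow to the right and rows downward; lengths in m; the calibration is good to about 2 mm. A picture is of the moment at which its call begins. get_calibration takes no time and is no camera call.
- ctrl.finish_job(): hands the job in; it is judged then, once.
The state is a dict: "t": time; "q": joint angles; "dq": joint speeds; "effort": joint torques, N m; "tool_pos": TCP position; "tool_rot": TCP orientation; "contact_force": force on the tool from outside, world axes, zero at the start; "wrist_torque": the same for the moment, N m; "opening": finger opening in m; "grip_force": force on a finger pad.
Only numpy, scipy, OpenCV 4.12 (cv2) and the standard library are available. Lean on these libraries where they do the work, as an engineer would, in place of code of your own. Each camera call takes 0.05 s, during which the arm holds its last target. There are 200 camera calls.

### The job

One of the two filter cassettes lying on the bench arrived face down, with its yellow dot hidden. Turn that one over and set it, yellow dot up, flat in the dock between the aluminium locators (either way round), lowering it in rather than dropping it, and let go; then press the dock's green button fully down. Leave the other cassette, the cream kit box and the white pen with the blue cap where they are.

Things in the scene. Friction and masses are not known exactly. Their poses are not given: they have to be found in the camera images.
- wrong_cassette: the cassette to turn over: starts flat on the bench with its yellow dot down (z down). 80 x 60 x 40 mm flat-sided block, about 0.15 to 0.31 kg; marked face blue with a large yellow dot and a round white window, back black with a brass contact strip. Origin at its centre; z out of the marked face, x along the 80 mm, y along the 60 mm (grip its 80 x 40 mm sides, 60 mm apart). It stands steadily on a 60 x 40 mm end.
- right_cassette: the other cassette, exactly alike but lying dot up; to be left alone. Same build and axes as the first
- dock_seat (a point): centre of the dock's floor, 12 mm above the bench; x along the 80 mm of a seated cassette, z up. Fixed grey plinth, 130 (x) by 190 mm (y from -120 to +70). Aluminium locators, 10 mm above the floor, leave 86 (x) by 66 mm (y): fences across both x ends, on the y sides only at the corners (middle 74 mm open to fingers)
- start (a joint): travel of the dock's green spring push button: 0 at rest, 0.006 m fully down, about 5 N; springs back
- start_top (a point): middle of the top of the green button (26 mm across), on the dock 88 mm from the seat's centre along the dock's -y; pressed straight down
- kit_box: cream flat box 56 x 90 x 22 mm, bystander; origin under its centre
- pen: white marker pen with a blue cap, 122 mm long, 12 mm thick, bystander; origin under its centre
Mind the look-alikes: they are no part of the job. What is shaped like the wrong_cassette but turquoise is not meant.

How it is judged:
On the way, in this order (a step that is already met when the one before it is completed fails the run):
1. the turned cassette lies flat in the dock, yellow dot up, released (x of wrong_cassette in the frame of dock_seat between -0.006 and 0.006 m and y of wrong_cassette in the frame of dock_seat between -0.006 and 0.006 m and z of wrong_cassette in the frame of dock_seat between 0.016 and 0.0235 m and angle between wrong_cassette's own z axis and vertical below 0.08 rad and angle between the x axis of wrong_cassette and the x axis of dock_seat, either way round below 0.12 rad and contact force between wrong_cassette and the fingers below 0.1 N), for 0.3 s.
2. the green button is pressed fully (value of joint start above 0.0045 m), for 0.05 s.
At the end, for the whole second after the job is handed in: The turned cassette lies at rest on the dock floor, dot up (0.08 rad), within 6 mm of the seat centre and 0.12 rad of its direction, either way round; the button was pressed after that and is back up; the other cassette lies dot up within 15 mm of its start (x of wrong_cassette in the frame of dock_seat between -0.006 and 0.006 m and y of wrong_cassette in the frame of dock_seat between -0.006 and 0.006 m and z of wrong_cassette in the frame of dock_seat between 0.016 and 0.0235 m and angle between each of wrong_cassette, right_cassette's own z axis and vertical below 0.08 rad and angle between the x axis of wrong_cassette and the x axis of dock_seat, either way round below 0.12 rad and distance of right_cassette from where it was at the start of the episode below 0.015 m and linear speed of wrong_cassette below 0.02 m/s and value of joint start below 0.002 m); the robot touches nothing.
It fails at once if the other cassette is shifted by more than 20 mm (distance of right_cassette from where it was at the start of the episode above 0.02 m).
It fails at once if the kit box or the pen is shifted by more than 40 mm (distance of any of kit_box, pen from where it was at the start of the episode above 0.04 m).
It fails at once if the cassette is dropped or rammed into the dock (more than 80 N) (contact force between wrong_cassette and dock above 80 N).
It also fails if it takes over 72 s, if anything falls off the work surface, if the arm or the gripper's body presses on something with over 40 N, if the wrist force passes 120 N, or if a joint passes its speed limit or range.

## Working session

There is one attempt and no reset: what is moved stays moved. The work goes in short steps, Python scripts to look and compute and a shell command to move; the robot and the scene stay as the last step left them, time stands still between calls to the robot, and variables do not carry over. Pictures are saved under pics/ and viewed, at most 10 in all, crops included, and the job is handed in when it is done.

```bash
ls; mkdir -p pics; python3 - <<'E'
from station import ctrl
import cv2,numpy as np
for n in("side","top"):
    im,d=ctrl.get_image(n); np.savez(f"{n}0.npz",im=im,d=d); cv2.imwrite(f"pics/{n}0.png",im[:,:,::-1])
    c=ctrl.get_calibration(n); print(n,c["fx"],c["cx"],c["cy"],np.round(c["extrinsics"],3).tolist())
print({k:np.round(v,3).tolist() for k,v in ctrl.get_obs().items()})
E
```

```text
pics
side 417.8651807093122 256.41031700465714 195.03161468586268 [[0.858, 0.514, -0.008, -0.486], [0.238, -0.412, -0.88, -0.058], [-0.456, 0.752, -0.475, 1.193], [0.0, 0.0, 0.0, 1.0]]
top 399.06973502846404 254.154893020989 188.92013648948435 [[-0.01, -1.0, 0.002, 0.026], [-0.997, 0.009, -0.082, 0.58], [0.082, -0.003, -0.997, 0.906], [0.0, 0.0, 0.0, 1.0]]
{'t': 0.1, 'q': [1.069, 0.053, 1.614, 0.0, 1.476, -0.119], 'dq': [0.001, -0.002, -0.003, 0.001, 0.003, 0.0], 'effort': [0.0, -39.49, -37.136, -0.0, 0.004, -0.0], 'tool_pos': [0.233, 0.579, 0.23], 'tool_rot': [-0.597, -3.084, 0.003], 'contact_force': [0.652, -0.069, 0.503], 'wrist_torque': [0.008, -0.021, 0.016], 'grip_force': 0.0, 'opening': 0.085}
```

View pics/top0.png

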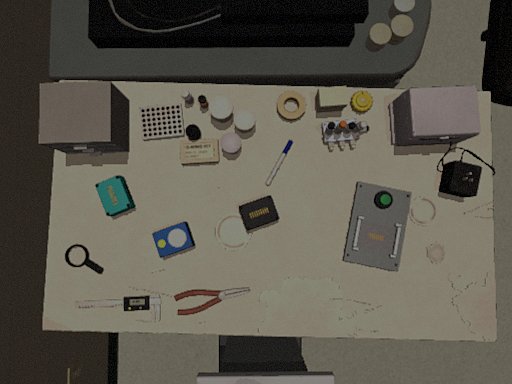

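View pics/side0.png

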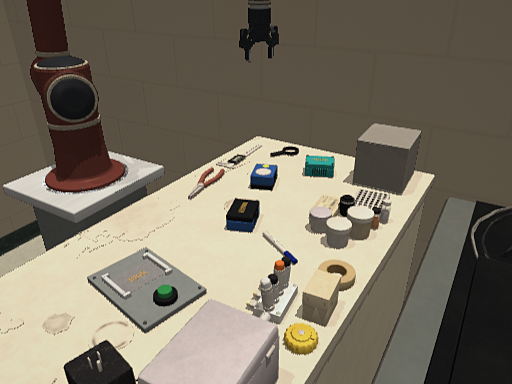

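```bash
cat > h.py <<'E'
import numpy as np, cv2
from station import ctrl
from scipy.spatial.transform import Rotation as R
def cast(n,uv,z):
    c=ctrl.get_calibration(n); E=c["extrinsics"]; r=E[:3,:3]; o=-r.T@E[:3,3]
    uv=np.atleast_2d(uv).astype(float)
    d=np.c_[(uv[:,0]-c["cx"])/c["fx"],(uv[:,1]-c["cy"])/c["fy"],np.ones(len(uv))]@r
    return o+d*((z-o[2])/d[:,2])[:,None]
def points(n,d):
    c=ctrl.get_calibration(n); E=c["extrinsics"]; v,u=np.mgrid[:d.shape[0],:d.shape[1]]
    p=np.stack([(u-c["cx"])/c["fx"]*d,(v-c["cy"])/c["fy"]*d,d],-1)
    return (p-E[:3,3])@E[:3,:3]
def rect(P):
    "min-area rectangle of world xy points: centre, (long, short), direction of long axis (deg)"
    c,(w,h),a=cv2.minAreaRect((P[:,:2]*1000).astype(np.float32))
    if w<h: w,h,a=h,w,a+90
    return np.round(c,1),(round(w,1),round(h,1)),round((a+90)%180-90,1)
def pose():
    o=ctrl.get_obs(); M=R.from_rotvec(o["tool_rot"]).as_matrix()
    return np.array(o["tool_pos"]),np.degrees(np.arctan2(M[1,1],M[0,1])),o
def go(x,y,z,ydir=None):
    "print the shift in units to x,y,z (m) and turn to tool-y direction (deg, mod 180)"
    p,a,o=pose(); print("shift",np.round((np.array([x,y,z])-p)/.5,4),"turn",None if ydir is None else round(((ydir-a+90)%180-90)/90,4), "q6",round(o["q"][5],2))
E
python3 - <<'E'
from h import *
f=np.load("top0.npz"); im,d=f["im"],f["d"]; P=points("top",d); z=P[...,2]
def blob(x0,y0,x1,y1,lo,hi):
    m=np.zeros(z.shape,np.uint8); m[y0:y1,x0:x1]=((z>lo)&(z<hi)&(d>0))[y0:y1,x0:x1]
    n,l,s,_=cv2.connectedComponentsWithStats(m); i=1+s[1:,4].argmax(); v,u=np.nonzero(l==i); return np.c_[u,v]
for nm,b,lo,hi in(("wrong",(225,185,295,245),.03,.05),("right",(145,215,205,265),.03,.05),("dock",(335,170,420,285),.006,.03)):
    uv=blob(*b,lo,hi); q=P[uv[:,1],uv[:,0]]; print(nm,len(uv),np.median(q[:,2]).round(4),rect(q))
hsv=cv2.cvtColor(im,cv2.COLOR_RGB2HSV)
m=cv2.inRange(hsv,(45,100,40),(80,255,255)); v,u=np.nonzero(m[170:230,360:410]); uv=np.c_[u+360,v+170]
zb=np.median(z[uv[:,1],uv[:,0]]); print("button",len(uv),zb,cast("top",uv.mean(0),zb))
v,u=np.nonzero((hsv[210:265,345:410,2]>150)&(hsv[210:265,345:410,1]<80)); uv=np.c_[u+345,v+210]
n,l,s,_=cv2.connectedComponentsWithStats(cv2.inRange(hsv,(0,0,140),(180,70,255))[205:268,350:406])
for i in range(1,n):
    if s[i,4]>15: v,u=np.nonzero(l==i); print("fence",len(u),rect(cast("top",np.c_[u+350,v+205],.022)))
print(pose()[:2])
cv2.imwrite("pics/dock.png",cv2.resize(im[170:280,335:420,::-1],None,fx=5,fy=5,interpolation=cv2.INTER_CUBIC))
E
```

```text
wrong 915 0.039 (array([526.4,  10.1]), (79.8, 59.9), -71.0)
right 940 0.0392 (array([467.3, 207.1]), (80.1, 60.9), -70.4)
dock 4405 0.0113 (array([ 492.8, -268.9]), (190.1, 131.4), -12.2)
button 99 0.03263860471157011 [[ 0.55342885 -0.28095866  0.0326386 ]]
fence 30 (array([ 477. , -215.8]), (58.9, 2.7), -11.7)
fence 20 (array([ 467. , -309.7]), (39.9, 2.6), -11.0)
(array([0.23316029, 0.57925246, 0.23018186]), np.float64(68.06889454161026))
```

View pics/dock.png

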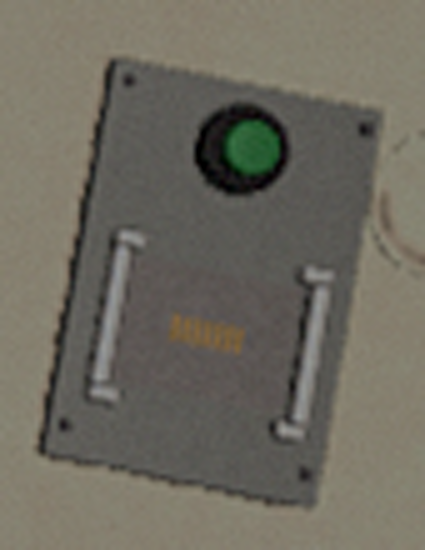

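```bash
for i in 1 2 3 4; do python3 -m crank '0.0283 -0.0539 -0.0055 -0.0272; 0.0283 -0.0539 -0.0055 -0.0272; 0.0283 -0.0539 -0.0055 -0.0272; 0.0283 -0.0539 -0.0055 -0.0272; 0.0283 -0.0539 -0.0055 -0.0272' 100 20; done; python3 -c "
from h import *
go(.516,.0404,.004,19);go(.516,.0404,.1,19)"
```

```text
t: 0.52
tool_pos: [0.3043, 0.4435, 0.2167]
tool_rot: [-0.925, -3.002, 0.001]
contact_force: [0.7, -0.2, -0.1]
opening: 0.0855
grip_force: 0.0
t: 0.93
tool_pos: [0.3751, 0.3087, 0.2032]
tool_rot: [-1.24, -2.886, 0.001]
contact_force: [0.7, -0.0, 0.2]
opening: 0.0851
grip_force: 0.0
t: 1.35
tool_pos: [0.4458, 0.174, 0.1895]
tool_rot: [-1.541, -2.737, 0.0]
contact_force: [0.3, 0.4, 0.6]
opening: 0.0853
grip_force: 0.0
t: 1.77
tool_pos: [0.5166, 0.0393, 0.1757]
tool_rot: [-1.825, -2.557, 0.0]
contact_force: [-0.3, 0.4, 0.9]
opening: 0.0853
grip_force: 0.0
shift [-0.0011  0.0022 -0.3434] turn 0.0003 q6 -0.4
shift [-0.0011  0.0022 -0.1514] turn 0.0003 q6 -0.4
```

```bash
python3 -m crank '-0.001 0.002 -0.05 0; 0 0 -0.05 0; 0 0 -0.05 0; 0 0 -0.05 0; 0 0 -0.05 0' >/dev/null; python3 -m crank '0 0 -0.04 0; 0 0 -0.03 0; 0 0 -0.015 0; 0 0 -0.008 0; 0 0 0 0';  python3 -m crank '0 0 0 0; 0 0 0 0; 0 0 0 0; 0 0 0 0; 0 0 0 0' 60 20;python3 -m crank '0 0 0 0; 0 0 0 0; 0 0 0 0; 0 0 0 0; 0 0 0 0'; python3 -m crank '0 0 0.02 0; 0 0 0.02 0; 0 0 0.02 0; 0 0 0.02 0; 0 0 0 0'
python3 - <<'E'
from h import *
for n in("side",):
    im,d=ctrl.get_image(n); cv2.imwrite(f"pics/g1.png",cv2.resize(im[120:320,150:350,::-1],None,fx=3,fy=3))
E
```

```text
t: 2.6
tool_pos: [0.5154, 0.0418, 0.0041]
tool_rot: [-1.821, -2.558, 0.001]
contact_force: [0.6, -0.5, -0.1]
opening: 0.0852
grip_force: 0.0
t: 3.02
tool_pos: [0.517, 0.0417, 0.0063]
tool_rot: [1.821, 2.558, 0.002]
contact_force: [-1.7, -0.4, 5.4]
opening: 0.0598
grip_force: 22.9
t: 3.43
tool_pos: [0.5169, 0.0417, 0.0062]
tool_rot: [1.821, 2.558, 0.001]
contact_force: [-2.2, -0.2, 7.0]
opening: 0.06
grip_force: 23.0
t: 3.85
tool_pos: [0.5179, 0.0417, 0.0479]
tool_rot: [1.819, 2.556, 0.004]
contact_force: [1.3, -0.3, -2.4]
opening: 0.0599
grip_force: 22.9
```

View pics/g1.png

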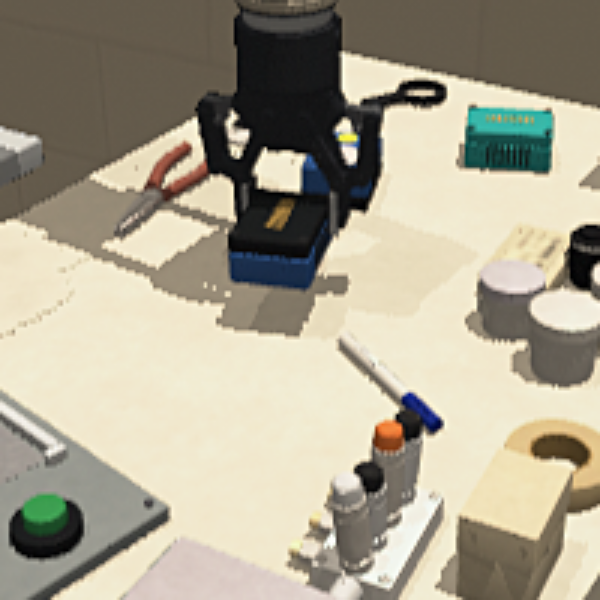

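```bash
python3 -m crank '0 0 -0.02 0; 0 0 -0.02 0; 0 0 -0.02 0; 0 0 -0.008 0; 0 0 0 0'; python3 -m crank '0 0 0 0; 0 0 0 0; 0 0 0 0; 0 0 0 0; 0 0 0 0' 69.5 20;python3 -m crank '0 0 0 0; 0 0 0 0; 0 0 0 0; 0 0 0 0; 0 0 0 0' 70.2
```

```text
t: 4.32
tool_pos: [0.5136, 0.0419, 0.0078]
tool_rot: [-1.819, -2.555, 0.005]
contact_force: [-0.6, 0.0, -3.2]
opening: 0.0597
grip_force: 22.9
t: 4.73
tool_pos: [0.5164, 0.0417, 0.0113]
tool_rot: [1.821, 2.559, 0.001]
contact_force: [-0.1, 0.3, -3.3]
opening: 0.0597
grip_force: 22.9
t: 5.15
tool_pos: [0.5159, 0.0417, 0.0108]
tool_rot: [1.822, 2.559, 0.0]
contact_force: [0.9, -0.2, -2.9]
opening: 0.0601
grip_force: 14.9
```

```bash
python3 -m crank '0 0 0 0; 0 0 0 0; 0 0 0 0; 0 0 0 0; 0 0 0 0' 70.5 ;python3 -m crank '0 0 0 0; 0 0 0 0; 0 0 0 0; 0 0 0 0; 0 0 0 0' 70.8; python3 -c "
from h import *
im,d=ctrl.get_image('side');P=points('side',d)
m=P[150:260,200:290].reshape(-1,3)
u=np.array([.326,-.946]);w=np.array([.946,.326]);q=m[:,:2]-[.5264,.0101];s=q@u;l=q@w
for a in np.arange(-.045,.06,.01):
  k=(abs(s-a)<.005)&(abs(l)<.02)&(m[:,2]<.065)
  if k.any(): print(round(a,3),k.sum(),np.percentile(m[k,2],80).round(4))
"
```

```text
t: 5.57
tool_pos: [0.5161, 0.0417, 0.0111]
tool_rot: [1.822, 2.559, 0.0]
contact_force: [-0.5, 0.4, 0.1]
opening: 0.0603
grip_force: 0.6
t: 5.98
tool_pos: [0.5162, 0.0418, 0.0109]
tool_rot: [1.822, 2.559, 0.001]
contact_force: [0.4, -0.2, 0.2]
opening: 0.0607
grip_force: 0.0
-0.045 2 0.0382
-0.035 28 0.0396
-0.025 41 0.0403
-0.015 36 0.0404
-0.005 36 0.0402
0.005 44 0.0403
0.015 40 0.0403
0.025 45 0.0402
0.035 285 0.0354
0.045 84 0.0295
0.055 47 -0.0011
```

```bash
python3 -m crank '0 0 -0.006 0; 0 0 -0.006 0; 0 0 0 0; 0 0 0 0; 0 0 0 0' | tail -5;python3 -m crank '0 0 0 0; 0 0 0 0; 0 0 0 0; 0 0 0 0; 0 0 0 0' 70.4;python3 -m crank '0.0011 -0.0032 0.0072 0; 0.0011 -0.0032 0.0072 0; 0.0011 -0.0032 0.0072 0; 0.0011 -0.0032 0.0072 0; 0.0011 -0.0032 0.0072 0'; cat > prof.py <<'E'
from h import *
im,d=ctrl.get_image('side');P=points('side',d)
m=P[130:270,180:310].reshape(-1,3)
u=np.array([.326,-.946]);w=np.array([.946,.326]);q=m[:,:2]-[.5264,.0101];s=q@u;l=q@w
print(pose()[0].round(4))
for a in np.arange(-.045,.18,.01):
  k=(abs(s-a)<.005)&(abs(l)<.02)&(m[:,2]<.12)&(m[:,2]>.004)
  if k.sum()>4: print(round(a,3),k.sum(),np.percentile(m[k,2],[5,90]).round(4))
E
python3 prof.py
```

```text
tool_pos: [0.5158, 0.0418, 0.0047]
tool_rot: [-1.822, -2.559, 0.0]
contact_force: [-0.4, -0.3, -0.6]
opening: 0.06
grip_force: 0.0
t: 6.87
tool_pos: [0.5159, 0.0418, 0.0048]
tool_rot: [-1.822, -2.559, 0.0]
contact_force: [-0.6, -0.0, -1.5]
opening: 0.0602
grip_force: 0.6
t: 7.28
tool_pos: [0.5186, 0.0335, 0.0232]
tool_rot: [-1.822, -2.559, 0.0]
contact_force: [-1.4, -0.3, -0.3]
opening: 0.0599
grip_force: 0.5
[0.5193 0.0333 0.024 ]
-0.035 32 [0.0376 0.0404]
-0.025 36 [0.038  0.0406]
-0.015 131 [0.039  0.1132]
-0.005 99 [0.0382 0.117 ]
0.005 43 [0.0385 0.0403]
0.015 39 [0.0385 0.0401]
0.025 40 [0.038  0.0404]
0.035 247 [0.0062 0.0392]
0.045 32 [0.0061 0.0366]
```

```bash
python3 -m crank '-0.0011 0.0032 -0.0072 0; -0.0011 0.0032 -0.0072 0; -0.0011 0.0032 -0.0072 0; -0.0011 0.0032 -0.0072 0; -0.0011 0.0032 -0.0072 0' >/dev/null; python3 -m crank '0 0 0 0; 0 0 0 0; 0 0 0 0; 0 0 0 0; 0 0 0 0' 70.28;python3 -m crank '0.0011 -0.0032 0.0072 0; 0.0011 -0.0032 0.0072 0; 0.0011 -0.0032 0.0072 0; 0.0011 -0.0032 0.0072 0; 0.0011 -0.0032 0.0072 0';python3 prof.py
```

```text
t: 8.17
tool_pos: [0.5152, 0.0418, 0.0043]
tool_rot: [-1.821, -2.558, 0.001]
contact_force: [-0.2, -0.2, -1.5]
opening: 0.0599
grip_force: 1.7
t: 8.58
tool_pos: [0.5188, 0.0334, 0.0233]
tool_rot: [1.822, 2.559, -0.0]
contact_force: [-0.1, -0.6, -2.3]
opening: 0.0596
grip_force: 1.5
[0.5196 0.0331 0.0242]
-0.035 11 [0.0475 0.0493]
-0.025 49 [0.0464 0.0494]
-0.015 143 [0.0458 0.1147]
-0.005 102 [0.0443 0.1169]
0.005 47 [0.0424 0.0459]
0.015 54 [0.041  0.0441]
0.025 45 [0.0397 0.043 ]
0.035 92 [0.0052 0.0415]
0.045 204 [0.0081 0.0384]
```

```bash
python3 -m crank '0 0 0 0; 0 0 0 0; 0.0017 -0.0049 0.0061 0; 0.0017 -0.0049 0.0061 0; 0.0017 -0.0049 0.0061 0' 70.18; python3 -m crank '0.0017 -0.0049 0.0061 0; 0.0017 -0.0049 0.0061 0; 0 0 0 0; 0 0 0 0; 0 0 0 0';python3 prof.py
```

```text
t: 9.05
tool_pos: [0.5211, 0.0263, 0.032]
tool_rot: [-1.821, -2.559, 0.001]
contact_force: [-0.2, 0.9, -2.1]
opening: 0.0597
grip_force: 2.0
t: 9.47
tool_pos: [0.5232, 0.0215, 0.0383]
tool_rot: [1.822, 2.559, 0.001]
contact_force: [0.6, -0.2, -0.8]
opening: 0.0598
grip_force: 1.9
[0.5232 0.0215 0.0382]
-0.025 5 [0.061  0.0628]
-0.015 59 [0.0589 0.0631]
-0.005 97 [0.0559 0.1159]
0.005 80 [0.0521 0.118 ]
0.015 69 [0.0481 0.0534]
0.025 66 [0.0446 0.0493]
0.035 67 [0.0418 0.0463]
0.045 191 [0.0054 0.0414]
0.055 77 [0.0242 0.0377]
```

```bash
python3 -m crank '0 0 0 0; 0.0019 -0.0055 0.0056 0; 0.0019 -0.0055 0.0056 0; 0.0019 -0.0055 0.0056 0; 0.0019 -0.0055 0.0056 0' 70.1; python3 -m crank '0.0021 -0.0062 0.0046 0; 0.0021 -0.0062 0.0046 0; 0.0021 -0.0062 0.0046 0; 0.0021 -0.0062 0.0046 0; 0 0 0 0';python3 prof.py
```

```text
t: 9.93
tool_pos: [0.5266, 0.0101, 0.0493]
tool_rot: [-1.822, -2.559, 0.001]
contact_force: [-0.4, -0.1, -1.7]
opening: 0.0598
grip_force: 3.7
t: 10.35
tool_pos: [0.5316, -0.0026, 0.0591]
tool_rot: [1.822, 2.558, 0.001]
contact_force: [-0.1, -0.4, -1.6]
opening: 0.0597
grip_force: 3.6
[ 0.5314 -0.0023  0.059 ]
0.005 13 [0.0802 0.0829]
0.015 101 [0.0721 0.0823]
0.025 113 [0.0629 0.0735]
0.035 120 [0.0527 0.0626]
0.045 134 [0.0079 0.0525]
0.055 142 [0.0154 0.0425]
0.065 77 [0.0234 0.0331]
```

```bash
python3 -m crank '0 0 0 0; 0.0031 -0.0091 0.0018 0; 0.0031 -0.0091 0.0014 0; 0.0031 -0.0091 0.0010 0; 0.0031 -0.0091 0.0006 0' 70.05; python3 -m crank '0.0031 -0.0091 0 0; 0.0031 -0.0091 -0.0003 0; 0 0 0 0; 0 0 0 0; 0 0 0 0';python3 prof.py
```

```text
t: 10.82
tool_pos: [0.5378, -0.0206, 0.0615]
tool_rot: [1.821, 2.559, 0.001]
contact_force: [0.2, 0.2, 1.8]
opening: 0.0599
grip_force: 5.0
t: 11.23
tool_pos: [0.5408, -0.0295, 0.061]
tool_rot: [1.821, 2.558, 0.0]
contact_force: [0.4, -0.1, 2.8]
opening: 0.0598
grip_force: 5.2
[ 0.5407 -0.0294  0.061 ]
0.015 5 [0.0751 0.0781]
0.025 7 [0.08   0.0826]
0.035 21 [0.084  0.0876]
0.045 192 [0.0662 0.0857]
0.055 206 [0.045  0.0656]
0.065 207 [0.0232 0.0441]
0.075 63 [0.0159 0.0248]
```

```bash
python3 -m crank '0.0026 -0.0076 -0.0010 0; 0.0026 -0.0076 -0.0014 0; 0.0026 -0.0076 -0.0020 0; 0.0026 -0.0076 -0.0024 0; 0.0026 -0.0076 -0.0028 0' ; python3 -m crank '0.0026 -0.0076 -0.0030 0; 0.0026 -0.0076 -0.0034 0; 0 0 0 0; 0 0 0 0; 0 0 0 0';python3 prof.py
```

```text
t: 11.7
tool_pos: [0.5472, -0.0487, 0.0559]
tool_rot: [1.822, 2.559, 0.0]
contact_force: [2.5, 0.2, 3.6]
opening: 0.0599
grip_force: 5.7
t: 12.12
tool_pos: [0.549, -0.056, 0.0524]
tool_rot: [-1.822, -2.559, 0.001]
contact_force: [2.3, -0.4, 2.7]
opening: 0.0601
grip_force: 6.1
[ 0.5489 -0.056   0.0524]
0.035 19 [0.0781 0.0802]
0.045 41 [0.0792 0.0806]
0.055 40 [0.0793 0.0811]
0.065 50 [0.0753 0.0817]
0.075 594 [0.0089 0.0744]
```

```bash
python3 -m crank '0 0 0 0; 0 0 0 0; 0 0 0 0; 0 0 0 0; 0 0 0 0' 80 | tail -3; python3 -m crank '-0.0034 0.0100 -0.0032 0; -0.0034 0.0100 -0.0032 0; -0.0034 0.0100 -0.0032 0; -0.0034 0.0100 -0.0032 0; 0 0 0 0' | tail -5; python3 -m crank '0 0 0 0; 0 0 0 0; 0 0 0 0; 0 0 0 0; 0 0 0 0' 69.9;  python3 prof.py
```

```text
contact_force: [0.5, -0.3, 0.3]
opening: 0.0684
grip_force: 0.0
tool_pos: [0.5416, -0.0346, 0.0456]
tool_rot: [-1.82, -2.559, 0.001]
contact_force: [0.3, 0.5, 0.4]
opening: 0.0684
grip_force: 0.0
t: 13.42
tool_pos: [0.5425, -0.0359, 0.0461]
tool_rot: [-1.822, -2.559, 0.0]
contact_force: [0.1, 0.8, -1.7]
opening: 0.0601
grip_force: 10.9
[ 0.5424 -0.0359  0.0461]
0.045 42 [0.0786 0.0805]
0.055 54 [0.0784 0.1179]
0.065 43 [0.0784 0.0803]
0.075 592 [0.0082 0.0758]
```

```bash
python3 -m crank '0.0024 -0.0070 0.0016 0; 0.0024 -0.0070 0.0016 0; 0.0024 -0.0070 0.0016 0; 0.0024 -0.0070 0.0016 0; 0.0024 -0.0070 0.0016 0' 70.03; python3 -m crank '0.0025 -0.0071 -0.0004 0; 0.0025 -0.0071 -0.0004 0; 0.0025 -0.0071 -0.0004 0; 0.0025 -0.0071 -0.0004 0; 0.0025 -0.0071 -0.0004 0'; python3 prof.py
```

```text
t: 13.88
tool_pos: [0.5486, -0.0539, 0.0503]
tool_rot: [-1.822, -2.559, 0.0]
contact_force: [-0.1, 0.6, -2.9]
opening: 0.0599
grip_force: 10.8
t: 14.3
tool_pos: [0.5548, -0.0714, 0.0492]
tool_rot: [-1.822, -2.559, 0.0]
contact_force: [0.7, 0.6, -2.9]
opening: 0.0595
grip_force: 10.8
[ 0.5551 -0.072   0.0493]
0.075 13 [0.0815 0.0832]
0.085 50 [0.0812 0.0838]
0.095 54 [0.0811 0.0836]
0.105 45 [0.0814 0.0832]
0.115 639 [0.0092 0.0782]
```

```bash
python3 -m crank '-0.0040 0.0114 0 0; -0.0040 0.0114 0 0; -0.0040 0.0114 0 0; -0.0040 0.0114 0 0; -0.0040 0.0114 0 0' >/dev/null; python3 -m crank '0 0 -0.0030 0; 0 0 -0.0030 0; 0 0 -0.0008 0; 0 0 0 0; 0 0 0 0'; python3 -m crank '0 0 0 0; 0 0 0 0; 0 0 0 0; 0 0 0 0; 0 0 0 0' 70.2;  python3 -m crank '0.0024 -0.0070 0.0012 0; 0.0024 -0.0070 0.0012 0; 0.0024 -0.0070 0.0012 0; 0.0024 -0.0070 0.0012 0; 0 0 0 0' 70.24; python3 prof.py
```

```text
t: 15.18
tool_pos: [0.5451, -0.0427, 0.0461]
tool_rot: [1.822, 2.559, 0.0]
contact_force: [0.2, 1.4, -0.9]
opening: 0.0597
grip_force: 10.8
t: 15.6
tool_pos: [0.545, -0.0427, 0.046]
tool_rot: [1.822, 2.559, 0.0]
contact_force: [0.1, 0.3, -1.1]
opening: 0.0602
grip_force: 5.1
t: 16.02
tool_pos: [0.55, -0.0575, 0.0486]
tool_rot: [1.822, 2.558, -0.0]
contact_force: [-1.1, 0.1, 1.1]
opening: 0.0597
grip_force: 0.9
[ 0.5499 -0.0572  0.0485]
0.065 56 [0.0822 0.085 ]
0.075 60 [0.0803 0.0836]
0.085 236 [0.006  0.0807]
0.095 383 [0.0312 0.0789]
```

```bash
python3 -m crank '0.0025 -0.0071 0.0006 0; 0.0025 -0.0071 0 0; 0.0025 -0.0071 -0.0004 0; 0.0025 -0.0071 -0.0004 0; 0 0 0 0' 70.2; python3 prof.py
```

```text
t: 16.48
tool_pos: [0.5549, -0.0716, 0.0482]
tool_rot: [1.822, 2.558, -0.001]
contact_force: [0.3, 0.4, 0.7]
opening: 0.0599
grip_force: 1.9
[ 0.5548 -0.0713  0.0482]
0.075 21 [0.0852 0.0879]
0.085 131 [0.0055 0.0862]
0.095 226 [0.0166 0.0817]
0.105 233 [0.0427 0.0778]
0.115 69 [0.0664 0.0758]
```

```bash
python3 -m crank '0.0023 -0.0068 -0.0016 0; 0.0023 -0.0068 -0.0018 0; 0.0023 -0.0068 -0.0020 0; 0.0023 -0.0068 -0.0022 0; 0.0023 -0.0068 -0.0024 0' 70.14; python3 prof.py
```

```text
t: 16.95
tool_pos: [0.5607, -0.0882, 0.0432]
tool_rot: [1.822, 2.559, 0.0]
contact_force: [-0.0, 1.0, 1.0]
opening: 0.06
grip_force: 3.6
[ 0.5608 -0.0887  0.043 ]
0.085 14 [0.0044 0.0077]
0.095 69 [0.0089 0.086 ]
0.105 164 [0.0237 0.0848]
0.115 195 [0.0385 0.1163]
0.125 178 [0.0524 0.0714]
```

```bash
python3 -m crank '0.0022 -0.0064 -0.0028 0; 0.0022 -0.0064 -0.0032 0; 0.0022 -0.0064 -0.0036 0; 0.0022 -0.0062 -0.0038 0; 0.0021 -0.0060 -0.0041 0'; python3 prof.py
```

```text
t: 17.42
tool_pos: [0.566, -0.1038, 0.0342]
tool_rot: [1.822, 2.559, 0.0]
contact_force: [0.5, -0.2, 0.9]
opening: 0.0599
grip_force: 3.8
[ 0.566  -0.1042  0.0339]
0.095 7 [0.0064 0.0109]
0.105 8 [0.0153 0.0195]
0.115 19 [0.0222 0.0797]
0.125 163 [0.0352 0.0796]
0.135 264 [0.0552 0.1166]
0.145 90 [0.0487 0.0573]
```

```bash
python3 -m crank '0.0020 -0.0058 -0.0044 0; 0.0019 -0.0055 -0.0047 0; 0.0018 -0.0053 -0.0050 0; 0.0017 -0.0050 -0.0053 0; 0.0016 -0.0048 -0.0056 0'; python3 -m crank '0.0015 -0.0042 -0.0058 0; 0.0013 -0.0038 -0.0060 0; 0 0 0 0; 0 0 0 0; 0 0 0 0';python3 prof.py
```

```text
t: 17.88
tool_pos: [0.5705, -0.1169, 0.0217]
tool_rot: [1.822, 2.559, 0.0]
contact_force: [1.6, -1.2, 1.0]
opening: 0.0599
grip_force: 4.2
t: 18.3
tool_pos: [0.5708, -0.1203, 0.0153]
tool_rot: [-1.821, -2.558, 0.001]
contact_force: [-0.9, -0.6, -1.9]
opening: 0.0595
grip_force: 4.2
[ 0.5708 -0.1203  0.0153]
0.075 6 [0.0386 0.0403]
0.085 8 [0.0416 0.0442]
0.095 17 [0.0448 0.0477]
0.105 18 [0.0485 0.0508]
0.115 28 [0.0504 0.0533]
0.125 26 [0.0532 0.0565]
0.135 35 [0.057  0.0599]
0.145 211 [0.0499 0.1054]
0.155 457 [0.0273 0.1154]
```

```bash
python3 -m crank '0.0005 -0.0015 -0.0060 0; 0.0004 -0.0010 -0.0060 0; 0.0004 -0.0010 -0.0060 0; 0 0 -0.0040 0; 0 0 0 0'; python3 -m crank '0 0 0 0; 0 0 0 0; 0 0 0 0; 0 0 0 0; 0 0 0 0' 70.5; python3 -m crank '0 0 0 0; 0 0 0 0; 0 0 0 0; 0 0 0 0; 0 0 0 0' 85;python3 prof.py
```

```text
t: 18.77
tool_pos: [0.5722, -0.1223, 0.0045]
tool_rot: [-1.822, -2.559, -0.0]
contact_force: [0.6, -0.5, -2.3]
opening: 0.06
grip_force: 4.0
t: 19.18
tool_pos: [0.5722, -0.1223, 0.0051]
tool_rot: [-1.822, -2.559, -0.0]
contact_force: [-0.4, -0.8, -0.5]
opening: 0.06
grip_force: 0.2
t: 19.6
tool_pos: [0.5724, -0.1224, 0.0051]
tool_rot: [1.822, 2.559, 0.0]
contact_force: [-0.1, 0.4, -0.3]
opening: 0.0729
grip_force: 0.0
[ 0.5724 -0.1224  0.0051]
0.095 14 [0.039  0.0405]
0.105 39 [0.0387 0.0415]
0.115 56 [0.0391 0.0412]
0.125 60 [0.0382 0.0408]
0.135 60 [0.0383 0.0409]
0.145 64 [0.0384 0.0421]
0.155 620 [0.009  0.1125]
0.165 82 [0.0104 0.1104]
```

```bash
python3 -m crank '0 0 0.05 0; 0 0 0.05 0; 0 0 0.05 0; 0 0 0.05 0; 0 0 0.05 0' 100 >/dev/null;  python3 -m crank '-0.06 0.05 0.02 0; -0.06 0.05 0.02 0; -0.06 0.05 0.02 0; -0.06 0.05 0.02 0; -0.06 0.05 0.02 0' | tail -5; python3 - <<'E'
from h import *
im,d=ctrl.get_image("top"); P=points("top",d); z=P[...,2]; cv2.imwrite("pics/top1.png",im[:,:,::-1])
m=((z>.03)&(z<.05)&(d>0)&(abs(P[...,0]-.565)<.1)&(abs(P[...,1]+.1)<.08)).astype(np.uint8)
n,l,s,_=cv2.connectedComponentsWithStats(m); i=1+s[1:,4].argmax(); q=P[l==i]; c,w,a=rect(q); print(c,w,a,s[i])
hsv=cv2.cvtColor(im,cv2.COLOR_RGB2HSV); y=cv2.inRange(hsv,(20,120,100),(35,255,255)); v,u=np.nonzero(y&(l==i).astype(np.uint8)*255); print("yellow",len(u),u.mean() if len(u) else 0,v.mean() if len(u) else 0)
go(c[0]/1e3,c[1]/1e3,.17,a+90)
E
```

```text
tool_pos: [0.4208, 0.0034, 0.1802]
tool_rot: [-1.823, -2.558, -0.0]
contact_force: [-0.3, 0.7, 0.7]
opening: 0.0856
grip_force: 0.0
[ 566.2 -102. ] (80.2, 60.8) -70.6 [287 177  41  35 913]
yellow 37 317.5945945945946 190.83783783783784
shift [ 0.297  -0.2176 -0.0245] turn 0.0017 q6 -0.5
```

View pics/top1.png

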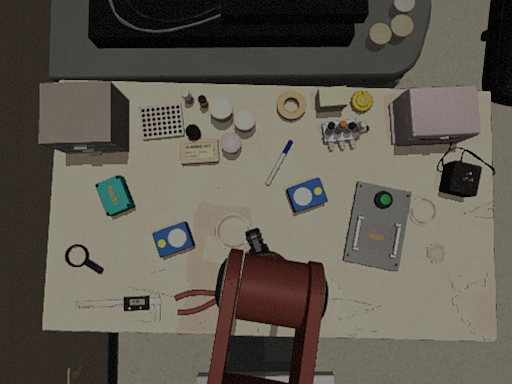

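```bash
for i in 1 2; do python3 -m crank '0.0297 -0.0218 -0.002 0; 0.0297 -0.0218 -0.002 0; 0.0297 -0.0218 -0.002 0; 0.0297 -0.0218 -0.002 0; 0.0297 -0.0218 -0.002 0' >/dev/null; done; python3 -m crank '0 0 -0.05 0; 0 0 -0.05 0; 0 0 -0.05 0; 0 0 -0.05 0; 0 0 -0.05 0'; python3 -c "
from h import *
go(.5662,-.102,.008,19.4)"
```

```text
t: 21.78
tool_pos: [0.5708, -0.1065, 0.0439]
tool_rot: [1.822, 2.559, 0.0]
contact_force: [0.1, 0.5, 0.3]
opening: 0.0852
grip_force: 0.0
shift [-0.0093  0.009  -0.0718] turn 0.0033 q6 -0.65
```

```bash
python3 -m crank '-0.0093 0.009 -0.02 0.003; 0 0 -0.02 0; 0 0 -0.018 0; 0 0 -0.0138 0; 0 0 0 0' >/dev/null; python3 -m crank '0 0 0 0; 0 0 0 0; 0 0 0 0; 0 0 0 0; 0 0 0 0' 60 40; python3 -m crank '0 0 0.03 0; 0 0 0.04 0; 0 0 0.04 0; 0 0 0.04 0; 0 0 0 0'; python3 -m crank '0 0 0 -0.07; 0 0 0 -0.07; 0 0 0 -0.07; 0 0 0 -0.07; 0 0 0 -0.07';python3 -c "
from h import *
go(.4684,-.2636,.085,-12.2)"
```

```text
t: 22.62
tool_pos: [0.5673, -0.1023, 0.0106]
tool_rot: [1.815, 2.562, 0.001]
contact_force: [0.0, -0.5, 5.8]
opening: 0.0591
grip_force: 46.1
t: 23.03
tool_pos: [0.5687, -0.1026, 0.0882]
tool_rot: [1.812, 2.558, 0.004]
contact_force: [1.1, 0.0, -2.3]
opening: 0.0595
grip_force: 45.4
t: 23.45
tool_pos: [0.5649, -0.1015, 0.0819]
tool_rot: [-2.447, -1.966, 0.002]
contact_force: [-0.2, 0.5, -3.3]
opening: 0.0591
grip_force: 45.2
shift [-0.1931 -0.3243  0.0062] turn 0.0026 q6 -0.09
```

```bash
for i in 1 2; do python3 -m crank '-0.0193 -0.0324 0 0; -0.0193 -0.0324 0 0; -0.0193 -0.0324 0 0; -0.0193 -0.0324 0 0; -0.0193 -0.0324 0 0' >/dev/null; done; python3 -m crank '0 0 -0.03 0; 0 0 -0.03 0; 0 0 -0.02 0; 0 0 0 0; 0 0 0 0'; python3 -m crank '0 0 0 0; 0 0 0 0; 0 0 0 0; 0 0 0 0; 0 0 0 0' >/dev/null; python3 - <<'E'
from h import *
go(.4684,-.2636,.0226,-12.2)
for n in("top","side"):
    im,d=ctrl.get_image(n); P=points(n,d); z=P[...,2]
    D=(P-[.4684,-.2636,0])@np.array([[.211,.977,0],[-.977,.211,0],[0,0,1]]).T
    k=(d>0)&(abs(D[...,0])<.07)&(D[...,1]<.06)&(D[...,1]>-.06)&(z<.075)&(z>.03); q=D[k]
    print(n,k.sum(), *[np.percentile(q[:,i],[1,99]).round(4) for i in range(3)] if k.any() else "")
    if n=="side":
        v,u=np.nonzero(k); a,b=max(v.min()-40,0),max(u.min()-40,0); cv2.imwrite("pics/dk.png",cv2.resize(im[a:a+140,b:b+180,::-1],None,fx=4,fy=4))
E
```

```text
t: 24.7
tool_pos: [0.4686, -0.2629, 0.0424]
tool_rot: [-2.441, -1.973, 0.001]
contact_force: [-0.0, 0.0, -1.7]
opening: 0.0594
grip_force: 45.1
shift [-0.0033  0.001  -0.0443] turn -0.001 q6 -0.44
top 567 [0.0025 0.0419] [-0.0408  0.0333] [0.039  0.0749]
side 1369 [-0.0395  0.0393] [-0.0454  0.0274] [0.0355 0.0748]
```

View pics/dk.png

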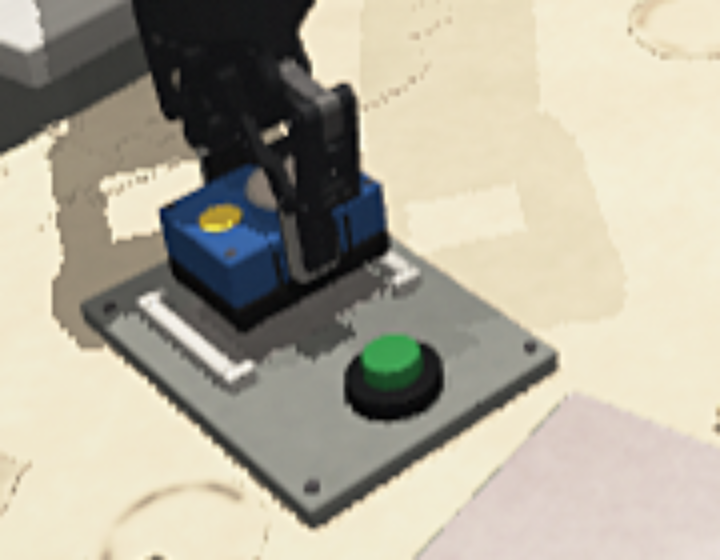

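```bash
python3 -m crank '-0.0033 0.001 -0.006 0; 0 0 -0.008 0; 0 0 -0.008 0; 0 0 -0.006 0; 0 0 0 0'; python3 -m crank '0 0 -0.005 0; 0 0 -0.004 0; 0 0 -0.003 0; 0 0 0 0; 0 0 0 0'; python3 -m crank '0 0 -0.001 0; 0 0 -0.001 0; 0 0 -0.001 0; 0 0 0 0; 0 0 0 0'
```

```text
t: 25.63
tool_pos: [0.4673, -0.2629, 0.0289]
tool_rot: [-2.442, -1.973, 0.001]
contact_force: [0.2, -0.4, -2.0]
opening: 0.0594
grip_force: 45.2
t: 26.05
tool_pos: [0.468, -0.2634, 0.0241]
tool_rot: [-2.443, -1.974, 0.0]
contact_force: [0.4, -0.1, -3.1]
opening: 0.0592
grip_force: 45.2
t: 26.47
tool_pos: [0.4681, -0.2634, 0.0227]
tool_rot: [2.444, 1.974, 0.0]
contact_force: [0.7, -0.3, -3.3]
opening: 0.0595
grip_force: 45.2
```

Not touching yet; lower in small steps.

```bash
for i in 1 2 3; do python3 -m crank '0 0 -0.001 0; 0 0 -0.001 0; 0 0 0 0; 0 0 0 0; 0 0 0 0' | grep -E "pos|contact"; done
```

```text
tool_pos: [0.4683, -0.2635, 0.0226]
contact_force: [-4.2, 1.7, 5.4]
tool_pos: [0.4683, -0.2636, 0.0226]
contact_force: [-6.8, 5.0, 11.9]
tool_pos: [0.4683, -0.2636, 0.0226]
contact_force: [-10.0, 6.4, 19.0]
```

```bash
python3 -m crank '0 0 0.002 0; 0 0 0.002 0; 0 0 0 0; 0 0 0 0; 0 0 0 0' 69.9 | grep -E "pos|contact|grip";python3 -m crank '0 0 0 0; 0 0 0 0; 0 0 0 0; 0 0 0 0; 0 0 0 0' 71| grep -E "contact|grip|open";python3 -m crank '0 0 0 0; 0 0 0 0; 0 0 0 0; 0 0 0 0; 0 0 0 0' 82| grep -E "contact|grip|open"; python3 -m crank '0 0 0.02 0; 0 0 0.03 0; 0 0 0.05 0; 0 0 0.05 0; 0 0 0.05 0' | tail -5;  python3 -c "
from h import *
go(.554,-.2816,.12)
n='side';im,d=ctrl.get_image(n); P=points(n,d); z=P[...,2]
D=(P-[.4684,-.2636,0])@np.array([[.211,.977,0],[-.977,.211,0],[0,0,1]]).T
k=(d>0)&(abs(D[...,0])<.07)&(abs(D[...,1])<.06)&(z<.06)&(z>.045);q=D[k]
print(k.sum(),rect(q),np.polyfit(q[:,0],q[:,2],1),np.polyfit(q[:,1],q[:,2],1),np.median(q[:,2]))
"
```

```text
tool_pos: [0.4687, -0.2639, 0.0224]
contact_force: [-1.0, 0.4, 6.5]
grip_force: 16.8
contact_force: [2.0, -0.7, 0.3]
opening: 0.061
grip_force: 0.9
contact_force: [-0.0, -0.5, -0.8]
opening: 0.0699
grip_force: 0.0
tool_pos: [0.4679, -0.2633, 0.1233]
tool_rot: [-2.444, -1.974, 0.0]
contact_force: [-0.3, 0.5, 0.2]
opening: 0.0701
grip_force: 0.0
shift [ 0.1723 -0.0367 -0.0066] turn None q6 -0.44
1002 (array([ 0.5, -2.4]), (80.5, 60.9), 0.4) [0.0120142  0.05118328] [0.03061978 0.05133893] 0.051559074179611114
```

```bash
python3 -m crank '0.0345 -0.0073 0 0; 0.0345 -0.0073 0 0; 0.0345 -0.0073 0 0; 0.0345 -0.0073 0 0; 0.0343 -0.0073 0 0' 0 20 >/dev/null; python3 -m crank '0 0 -0.03 0; 0 0 -0.03 0; 0 0 -0.03 0; 0 0 -0.03 0; 0 0 -0.02 0'; python3 -m crank '0 0 0 0; 0 0 0 0; 0 0 0 0; 0 0 0 0; 0 0 0 0'; python3 -c "
from h import *
go(.554,-.2816,.036)"
```

```text
t: 30.27
tool_pos: [0.5537, -0.2812, 0.0505]
tool_rot: [-2.442, -1.974, 0.001]
contact_force: [0.2, 0.1, -0.6]
opening: 0.0002
grip_force: 0.0
t: 30.68
tool_pos: [0.5549, -0.2822, 0.0531]
tool_rot: [2.442, 1.973, 0.001]
contact_force: [0.6, -0.1, -0.9]
opening: -0.0002
grip_force: 0.0
shift [-0.0018  0.0011 -0.0341] turn None q6 -0.38
```

```bash
python3 -m crank '-0.0014 0.0008 -0.015 0; 0 0 -0.012 0; 0 0 -0.008 0; 0 0 -0.004 0; 0 0 0 0' | grep -E "pos|contact"; for i in 1 2 3 4; do python3 -m crank '0 0 -0.002 0; 0 0 -0.002 0; 0 0 0 0; 0 0 0 0; 0 0 0 0'| grep -E "pos|contact"; done
```

```text
tool_pos: [0.5531, -0.281, 0.0315]
contact_force: [-1.8, 0.9, 3.1]
tool_pos: [0.5534, -0.2812, 0.0303]
contact_force: [-3.9, 1.2, 3.3]
tool_pos: [0.5536, -0.2813, 0.0283]
contact_force: [-2.2, 0.5, 4.7]
tool_pos: [0.5537, -0.2814, 0.0279]
contact_force: [-6.1, 2.5, 12.5]
tool_pos: [0.5538, -0.2814, 0.0277]
contact_force: [-10.7, 5.9, 22.5]
```

```bash
python3 -m crank '0 0 0.02 0; 0 0 0.03 0; 0 0 0.05 0; 0 0 0.05 0; 0 0 0.05 0' >/dev/null; python3 -m crank '0 0.06 0.04 0; 0 0.06 0.04 0; 0 0.06 0.04 0; 0 0.06 0.04 0; 0 0.06 0.04 0' >/dev/null; python3 -m crank '0 0.06 0 0; 0 0.06 0 0; 0 0.06 0 0; 0 0 0 0; 0 0 0 0'|tail -5; python3 - <<'E'
from h import *
im,d=ctrl.get_image("top"); P=points("top",d); z=P[...,2]; cv2.imwrite("pics/end.png",im[:,:,::-1])
D=(P-[.4684,-.2636,0])@np.array([[.211,.977,0],[-.977,.211,0],[0,0,1]]).T
k=(d>0)&(abs(D[...,0])<.055)&(abs(D[...,1])<.05)&(z<.06)&(z>.045);q=D[k]
print(k.sum(),rect(q),np.median(q[:,2]),np.polyfit(q[:,0],q[:,2],1)[0],np.polyfit(q[:,1],q[:,2],1)[0])
b=(abs(D[...,0])<.01)&(abs(D[...,1]+.088)<.01); print("button z",np.median(z[b]))
E
```

```text
tool_pos: [0.5536, -0.0401, 0.2235]
tool_rot: [2.441, 1.977, 0.0]
contact_force: [-0.0, -0.4, 0.5]
opening: 0.0004
grip_force: 0.0
957 (array([ 1.5, -2. ]), (81.0, 60.1), 0.2) 0.05086601164588975 0.000290677408500052 -0.004056268419808823
button z 0.03310035148516179
```

View pics/end.png

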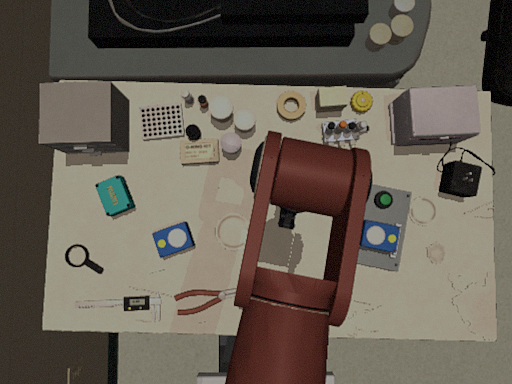

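The cassette sits dot up in the dock at (380,237), flat and within about 2 mm of centre. The button (384,200) is back up and the other cassette (173,239) hasn't moved, so I'm handing in.

```bash
python3 -c "
from station import ctrl
print(ctrl.finish_job())"
```

```text
the job is handed in; nothing more can be done
None
```

The face-down cassette was turned over and set dot up and flat in the dock, about 2.5 mm from the seat centre, then released; the green button was pressed to its stop and is back up, the other cassette, the kit box and the pen were left alone, and the job is handed in (no verdict was returned).

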